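Close the refilled sachet box and clip its label on the shelf lip

TASK

One of the two sachet boxes on the little white counter shelf has just been refilled and still stands open: swing its lid right down so that the tab drops behind the box's front rim. Then take the loose label holder from the counter and push it down onto the shelf's front lip, in front of the middle of that box and with its card facing out, until the sprung tongue has snapped in behind the lip and the holder sits fully home; finish there, still holding it and pressing it down firmly as with a thumb, because the sticky strip under its bridge needs the pressure to take. Leave the other box's label, the steel cup, the soap bottle and the utensil caddy where they stand.

Things in the scene. Friction and masses are not known exactly. Their poses are not given: they have to be found in the camera images.
- rack: White steel counter shelf, fixed, 300 mm long (y), 185 mm deep (x), plate top 55 mm above the counter. Upturned lip along its front edge: 3 mm plate with a rolled top edge 7 mm thick, top 85 mm above the counter. Origin on the counter under the middle of the lip; x points to the back of the shelf, y along the lip, z up.
- box_a: The refilled, open sachet box, fixed on the shelf, clear plastic, green sachets, 120 (x) by 116 (y) by 70 mm tall, walls 4 mm. Origin under its centre on the shelf plate; axes as the shelf's. Its front wall stands 45 mm behind the lip. It is the left or the right one of two boxes, 130 mm apart along the lip.
- lid (a joint): Angle of box_a's lid: 0 = flat shut with its tab behind the front rim, 1.57 = upright, largest 1.9; starts open at 1.2 to 1.6. The hinge is stiff, so the lid stays at any angle; it takes about 1 to 2 N at the front edge to move it.
- lid_hinge (a point): Middle of the lid's hinge line: far top edge of box_a, 70 mm above its foot. The line runs along box_a's y.
- lid_edge (a point): Middle of the lid's front edge, on its outer (upper) face. The lid is a white plate 4 mm thick with a blue panel, 120 mm from hinge to edge and 116 mm wide; a 50 mm wide thumb edge juts 11 mm further, and a tab 14 mm long hangs from the inner face close to the edge.
- label_spot (a point): Where the label belongs: on the very top of the shelf lip, in front of the middle of box_a; axes as the shelf's (x to the back, y along the lip, z up).
- holder: Loose white label holder, about 50 g, standing on the counter left of the shelf. Card pocket on top: 56 mm wide (y), 9 mm thick (x), 30 to 70 mm above the origin; hold it there, best by its two ends. Below it a bridge, then two 26 mm legs: rigid apron in front (-x), yellow sprung tongue behind (+x). Origin on the ground midway between the legs; the card with its green stripe faces -x.
- holder_seat (a point): Middle of the underside of the holder's bridge, 26 mm above its origin; meets label_spot when home. The legs' mouth is 17 mm wide at the feet; 13 to 15 mm below the bridge the tongue's nose leaves a gap of 5.4 mm, so it must be pushed over the 7 mm lip edge (about 5 to 20 N); past it the bridge drops onto the lip.
- holder_card (a point): On the holder, middle of the card's face (front, -x side), 50 mm above its origin.
- label_b: The other box's label holder, the same kind, loose but clipped on the lip in front of the middle of the other box; leave it. Origin as for holder.
- cup: Steel measuring cup, loose, 74 mm wide, 100 mm tall, right of the shelf; leave it. Origin under its centre.
- soap: White soap bottle with a pump, loose, 70 mm wide, 208 mm tall, right of the shelf; leave it. Origin under its centre.
- caddy: Pale blue utensil caddy, loose, 85 by 110 mm, 85 mm tall with utensils to 150 mm, behind and to the left; leave it. Origin under its centre.
Things that resemble listed ones, but are neither listed nor needed, are in the scene too. What is shaped like the holder but orange is not meant.

How it is judged (in metres and radians):
On the way, in this order (a step that is already met when the one before it is completed fails the run):
1. the lid is shut, its tab behind the front rim (value of joint lid below 0.04 rad), for 0.2 s.
2. the holder is snapped home on the lip in front of that box, card out (z of holder_seat in the frame of label_spot between -0.004 and 0.0025 m and x of holder_seat in the frame of label_spot between -0.004 and 0.004 m and x of holder_card in the frame of label_spot below 0 m and y of holder_seat in the frame of label_spot between -0.015 and 0.015 m), for 0.2 s.
At the end, for the whole second after the job is handed in: The lid is shut (within 0.04 rad); the holder sits on the lip with its bridge down (within 2.5 mm), upright within 0.17 rad, card facing out, within 15 mm of the middle of the box; the fingers are on it and it is pressed onto the shelf with 3 to 45 N through the last second (all of step 2 and value of joint lid below 0.04 rad and angle between holder's own z axis and vertical below 0.17 rad and contact force between holder and rack between 3 and 45 N and contact force between the fingers and holder above 2 N); the arm keeps its last pose, push and grip.
It fails at once if the other box's label was shifted by more than 10 mm (distance of label_b from where it was at the start of the episode above 0.01 m).
It fails at once if the cup was moved by more than 20 mm (distance of cup from where it was at the start of the episode above 0.02 m).
It fails at once if the soap bottle was moved by more than 20 mm (distance of soap from where it was at the start of the episode above 0.02 m).
It fails at once if the caddy was moved by more than 20 mm (distance of caddy from where it was at the start of the episode above 0.02 m).
It also fails if it takes over 62 s, if anything falls off the work surface, if the arm or the gripper's body presses on something with over 40 N, if the wrist force passes 120 N, or if a joint passes its speed limit or range.

ROBOT

A 6-joint arm with a two-finger parallel gripper is mounted at the origin on the work surface. World frame = base frame: x ahead of the robot, y to its left, z up, the work surface at z = 0. Lengths are in mm, angles in rad, forces in N, time in s.
With the tool pointing down it reaches from about 350 to 875 mm from the base axis. Payload 4.2 kg.
Tool frame: the origin (TCP) lies on the mounting face of the last link; the fingertips stand 173 mm ahead of it and the grasp point (between the pads) lies 155 mm ahead of it (tcp_to_grasp is the distance from the TCP to the grasp point, in mm); z points along the fingers, y is the direction in which the jaws open and shut (so a half turn about z gives the same grasp; the last joint's range is limited). The gripper opens to 85 mm and grips with 20 to 120 N. Pads are 22 mm wide; open, the fingers measure 114 mm over their backs; the gripper's body (76 mm by 85 mm) begins 54 mm behind the grasp point. The pads swing forward as they close: fully open they stand 13 mm farther back than shut.
Start: joints at [1.53, 0.385, 0.008, 0, -1.194, -0.259], TCP at [184.548, 597.111, 404.712] pointing down, gripper open.
Joint ranges: [-3.14, 3.14], [-1.21, 2.06], [-1.07, 1.41], [-3.16, 2.05], [-2.99, -0.16], [-3.1, 3.1]. Speed limits (rad/s): [2.79, 2.79, 3.14, 3.14, 3.14, 3.14].

INTERFACE

Orientations are given as a unit quaternion [x, y, z, w].
In Python, from bench import * gives the robot as it stands. The module is installed in compiled form; this text tells all that it offers.
- The arm moves only by the tool apply_moves, never from a script. Its arguments are lists of equal length, an entry for each row: "fingers": the closure, from 0 (fully open) to 1 (shut); "dp": the shift along the world's x, y, z in cm, a list of three; "yaw": the turn about the world's z in degrees. A call has 1 to 10 rows; each row is the pose to reach, as a shift and turn from the pose measured when the call began; what a row does not reach only later rows make up. A row lasts 1/10 s, in which the tool goes at most 50 mm and 8.59 degrees, less where a joint would pass 70% of its speed; a pose out of reach is approached as far as the arm can. A call with a gripper value outside its range is refused whole. The fingers move at their own pace and stop on an object; the grip force is fixed at half the most. Time passes only in rows, so rows that repeat a pose let the fingers close. It gives the time, the measured TCP pose, the force and the opening at its end, in the units of the state.
- read_state(): the state, without advancing time (a new reading comes with each control period).
- get_image(name): name is "scene" or "top"; returns a dict with "color" (384x512x3 uint8, blue, green, red), "mtx" (3x3 intrinsics, pixels), "camera_from_world" (4x4, takes a point from world to camera coordinates). Camera axes: x right, y down, z forward; pixel columns grow to the right and rows downward; lengths in mm; the calibration is good to about 2 mm. A picture is of the moment at which its call begins. There is no depth.
- job_done(): hands the job in, once; it reports no verdict.
The state is a dict: "clock": time; "joints": joint angles; "joint_vel": joint speeds; "joint_efforts": joint torques, N m; "position": TCP position; "ee_rot": TCP orientation; "contact_force": force on the tool from outside, world axes, zero at the start; "wrist_torque": the same for the moment, N m; "gripper_width": finger opening in mm.
Only numpy, scipy, OpenCV 4.12 (cv2) and the standard library are available. Lean on these libraries where they do the work, as an engineer would, in place of code of your own. Each camera call takes 0.05 s, during which the arm holds its last target. There are 200 camera calls.

## Working session

There is one attempt and no reset: what is moved stays moved. The work goes in short steps, Python scripts to look and compute and a tool call to move; the robot and the scene stay as the last step left them, time stands still between calls to the robot, and variables do not carry over. Pictures are saved under pics/ and viewed, about 8 in all and at most 12, crops included, and the job is handed in when it is done.

Besides the shell and the picture viewer there is one more tool, called after "Emit:" by a JSON object that holds its "fn" and its "kwargs", one argument or row to a line. apply_moves: Moves the arm, as the interface text tells. Its arguments: {"type":"object","properties":{"fingers":{"type":"array","items":{"type":"number"}},"dp":{"type":"array","items":{"type":"array","items":{"type":"number"}}},"yaw":{"type":"array","items":{"type":"number"}}},"required":["fingers","dp","yaw"]}

```bash
mkdir -p pics
python3 - <<'E'
from bench import *
import cv2,json,numpy as np
s=read_state();print(s)
for n in("scene","top"):
    g=get_image(n);cv2.imwrite(f"pics/{n}0.png",cv2.resize(g["color"],(800,600),interpolation=cv2.INTER_CUBIC))
    np.savez(f"{n}.npz",K=g["mtx"],T=g["camera_from_world"]);print(n,g["mtx"],g["camera_from_world"])
E
```

```text
{'clock': 0.0, 'joints': array([ 1.52960490e+00,  3.85555979e-01,  6.60596264e-03, -5.02882579e-04,
       -1.19401069e+00, -2.58602184e-01]), 'joint_vel': array([-9.16342391e-04, -2.35817431e-04,  2.06218478e-03,  5.80325210e-05,
       -2.79133508e-03,  1.54518848e-03]), 'joint_efforts': array([ 4.20425977e-04, -3.92293060e+01,  1.88402778e+01,  4.18613210e+00,
       -4.64683020e-03,  7.29933021e-06]), 'position': array([184.47978372, 596.9299594 , 403.61316852]), 'ee_rot': array([ 9.88772030e-01, -1.49427729e-01, -1.14915506e-04,  1.10115399e-03]), 'contact_force': array([-0.03468478, -0.04310129,  0.56271068]), 'wrist_torque': array([0.02002149, 0.01755546, 0.02594232]), 'gripper_width': 85.6470395864982}
scene [[459.80692682   0.         259.57861916]
 [  0.         459.80692682 194.91669628]
 [  0.           0.           1.        ]] [[-6.90910034e-02  9.97549563e-01 -1.10137684e-02  4.55054633e+01]
 [ 7.42451620e-01  4.40424936e-02 -6.68450335e-01 -3.24550846e+02]
 [-6.66327266e-01 -5.43610945e-02 -7.43675229e-01  1.60810138e+03]
 [ 0.00000000e+00  0.00000000e+00  0.00000000e+00  1.00000000e+00]]
top [[441.82069465   0.         256.43043253]
 [  0.         441.82069465 191.39019138]
 [  0.           0.           1.        ]] [[-4.81189298e-02 -9.98838575e-01  2.46376597e-03  8.75078702e+00]
 [-9.75595004e-01  4.64698244e-02 -2.14604154e-01  5.57974808e+02]
 [ 2.14240416e-01 -1.27301600e-02 -9.76698002e-01  1.49527949e+03]
 [ 0.00000000e+00  0.00000000e+00  0.00000000e+00  1.00000000e+00]]
```

View pics/scene0.png

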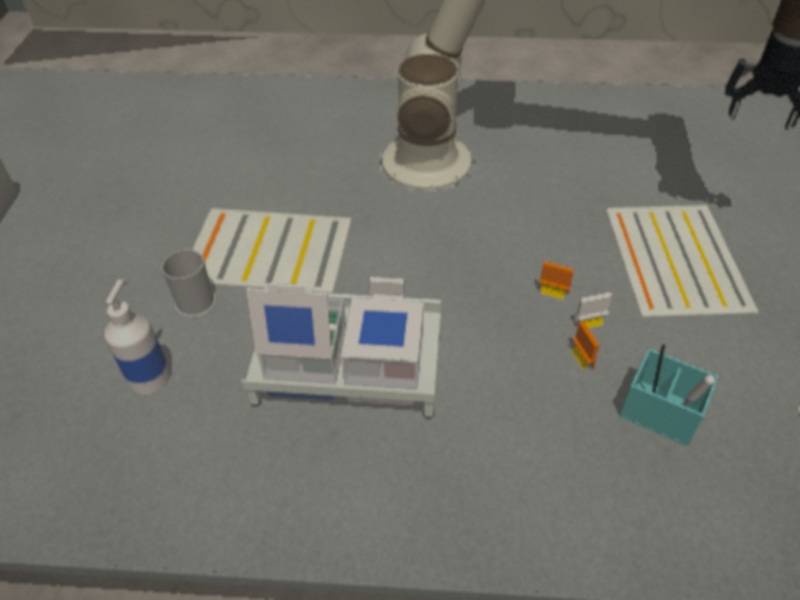

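View pics/top0.png

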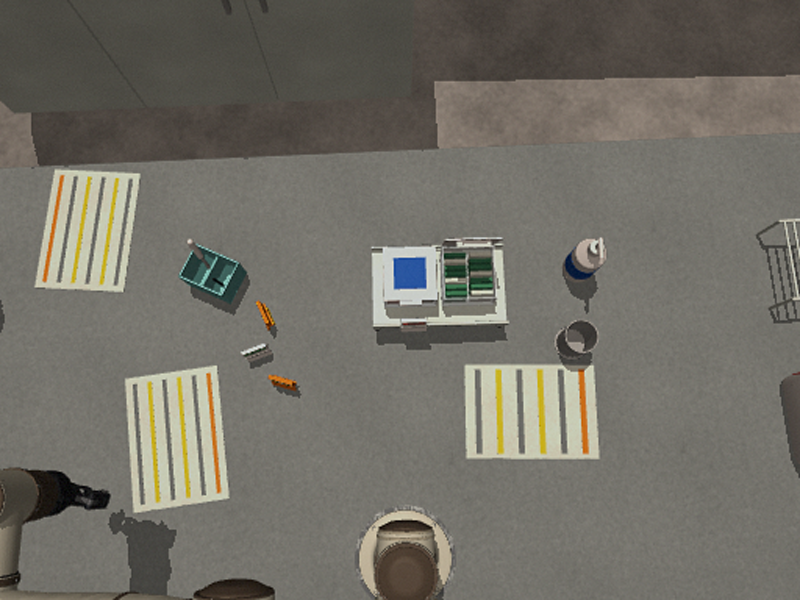

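The picture shows the open box at the robot's right (top 470,270; scene 295,325). Candidates for the holder: white one (top 255,352; scene 593,308), orange ones (top 265,313 and 283,382), and label_b clipped on the lip (top 412,324). The white loose one is the target. I'll check it in a close crop.

```bash
cat > h.py <<'E'
import cv2,numpy as np
from scipy.optimize import least_squares
C={n:np.load(f"{n}.npz") for n in("scene","top")}
def proj(n,P):
    P=np.atleast_2d(P).astype(float);T=C[n]["T"];c=P@T[:3,:3].T+T[:3,3];u=c@C[n]["K"].T;return u[:,:2]/u[:,2:]
def onz(n,uv,z):
    T=C[n]["T"];R=T[:3,:3];d=R.T@np.linalg.solve(C[n]["K"],[*uv,1]);o=-R.T@T[:3,3];return o+d*(z-o[2])/d[2]
def crop(img,x0,y0,w,h,f):
    c=cv2.resize(img[y0:y0+h,x0:x0+w],None,fx=f,fy=f,interpolation=cv2.INTER_CUBIC)
    for x in range((x0+9)//10*10,x0+w,10):
        cv2.line(c,((x-x0)*f,0),((x-x0)*f,5),(0,255,255),1);cv2.putText(c,str(x),((x-x0)*f,15),0,.35,(0,255,255))
    for y in range((y0+9)//10*10,y0+h,10):
        cv2.line(c,(0,(y-y0)*f),(5,(y-y0)*f),(0,255,255),1);cv2.putText(c,str(y),(6,(y-y0)*f+4),0,.35,(0,255,255))
    return c
E
python3 - <<'E'
from h import *
from bench import *
t=get_image("top")["color"];s=get_image("scene")["color"]
a=np.hstack([crop(t,232,145,100,75,4),crop(t,150,210,50,37,8)[:296]if 0 else crop(t,145,200,50,38,8)[:300]])
b=np.hstack([crop(s,150,175,140,100,4)[:,:400] if 0 else crop(s,155,175,133,100,3),crop(s,355,180,50,38,8)[:300,:401]])
H=600;a=a[:300,:800];a=cv2.copyMakeBorder(a,0,300-a.shape[0],0,800-a.shape[1],0);b=b[:300,:800];b=cv2.copyMakeBorder(b,0,300-b.shape[0],0,800-b.shape[1],0)
cv2.imwrite("pics/c1.png",np.vstack([a,b]))
E
```

```text
(no output)
```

View pics/c1.png

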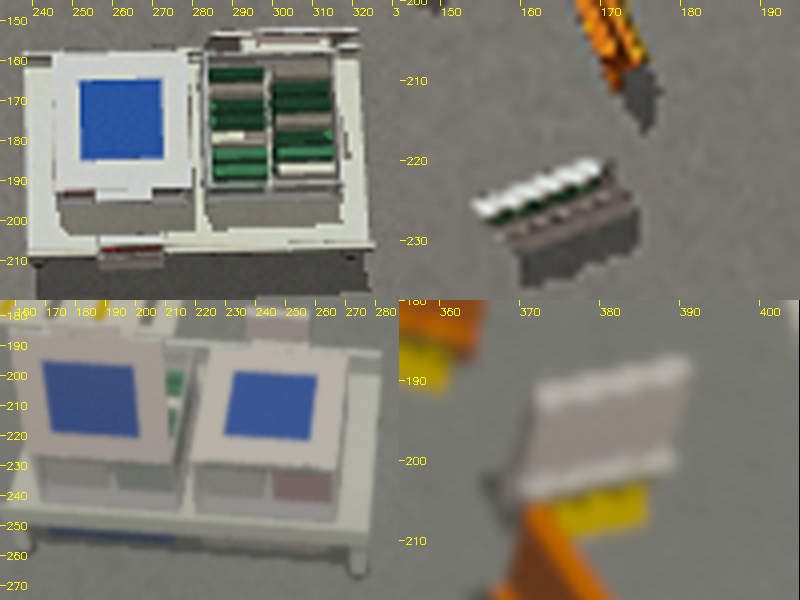

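```bash
cat >> h.py <<'E'
def pose(p,L):
    L=np.atleast_2d(L).astype(float);c,s=np.cos(p[2]),np.sin(p[2]);return L@np.array([[c,s,0],[-s,c,0],[0,0,1]])+[p[0],p[1],0]
def fit(obs,p0):
    f=lambda p:np.concatenate([(proj(n,pose(p,l))[0]-uv) for n,l,uv in obs])
    r=least_squares(f,p0,loss="soft_l1");print(np.round(r.x,3),"res",np.round(r.fun,1));return r.x
E
python3 - <<'E'
from h import *
from bench import *
R=[("top",(45,123,129),(245,192.5)),("top",(45,7,129),(280,191.5)),("top",(165,123,129),(246,158.5)),("top",(165,7,129),(279.5,158.5)),
("top",(45,-7,125),(284,192.5)),("top",(45,-123,125),(318,191)),("top",(-3,150,85),(239,208)),("top",(-3,-150,85),(325,205.5)),
("scene",(165,7,129),(191.5+0,232)),("scene",(165,123,129),(236,234)),("scene",(45,123,129),(238,197)),("scene",(45,7,129),(196.5,194)),
]
# scene px: right (x3 crop): convert from picture coords /3+155
R[8:]=[("scene",(165,7,129),(155+192/3,175+155/3)),("scene",(165,123,129),(155+336/3,175+170/3)),("scene",(45,123,129),(155+342/3,175+55/3)),("scene",(45,7,129),(155+215/3,175+47/3)),("scene",(182,150,55),(155+372/3,175+228/3))]
r=fit(R,[400,0,0])
H=[("top",(4.5,28,70),(154.5,225.2)),("top",(-4.5,28,70),(155.3,227.2)),("top",(4.5,-28,70),(169,219.7)),("top",(-4.5,-28,70),(170.8,221.7)),
("scene",(4.5,28,70),(390.8,188)),("scene",(4.5,-28,70),(371.8,193)),("scene",(4.5,28,30),(388.5,201)),("scene",(4.5,-28,30),(369.8,205))]
h=fit(H,[450,300,.3])
print("spot",pose(r,(0,-65,85)))
im=[]
for n,w in(("top",(140,140,190,75,4)),("scene",(150,175,190,75,4))):
    g=get_image(n)["color"];c=crop(g,*w)
    def ln(p,a,b,col):
        q=proj(n,pose(p,[a,b]));q=((q+.5-w[:2])*w[4]).astype(int);cv2.line(c,tuple(map(int,q[0])),tuple(map(int,q[1])),col,1)
    def bx(p,x0,x1,y0,y1,z,col):
        k=[(x0,y0,z),(x1,y0,z),(x1,y1,z),(x0,y1,z)]
        for i in range(4):ln(p,k[i],k[(i+1)%4],col)
    bx(r,45,165,-123,-7,125,(0,0,255));bx(r,45,165,7,123,129,(0,0,255));bx(r,-3.5,3.5,-150,150,85,(255,0,255));bx(r,0,182,-150,150,55,(0,255,0))
    bx(h,-4.5,4.5,-28,28,70,(0,0,255));bx(h,-4.5,4.5,-28,28,30,(255,0,255))
    im.append(c)
cv2.imwrite("pics/c2.png",np.vstack(im))
E
```

```text
[ 4.94130e+02 -1.01548e+02 -1.40000e-02] res [ 0.2 -0.1 -0.3 -0.2 -1.8 -0.3 -1.4 -1.4 -0.2 -1.   0.1 -0.7 -1.   1.1
  0.2  0.7 -1.3 -0.   0.1 -2.1  1.5 -1.7 -2.1 -1.6 -1.4  3.5]
[4.60923e+02 3.12196e+02 3.56000e-01] res [-0.6 -0.5 -0.4 -0.1  0.2 -1.4 -0.7 -1.   0.1  0.1  0.  -0.4 -0.5 -3.
 -0.5 -2.5]
spot [[ 493.18950122 -166.54126403   85.        ]]
```

View pics/c2.png

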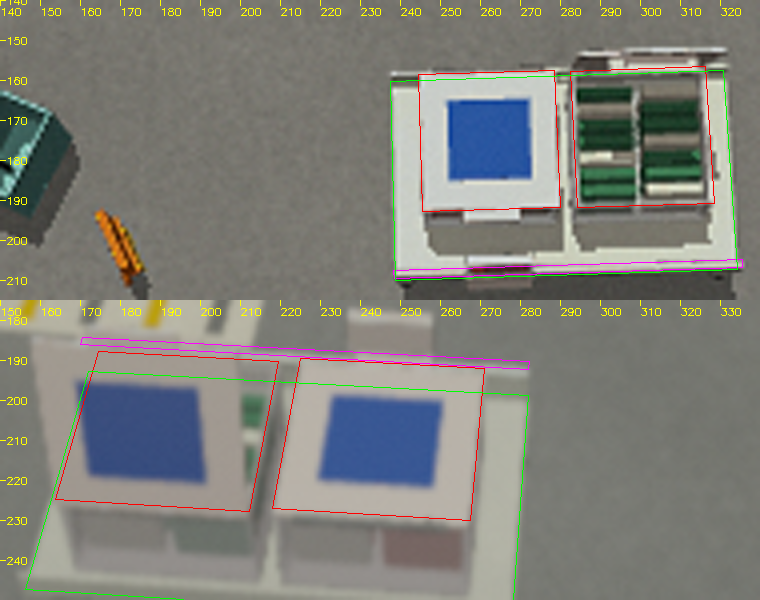

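Holder's card side (green stripe) faces the robot, with the tongue behind. Fits: rack at (494,-102) mm, yaw -0.014; box_a on y≈-166; holder at (461,312), yaw 0.356. Next is the lid: I'll travel to behind it, high, with fingers shut.

Emit:
{"fn": "apply_moves", "kwargs": {
  "fingers": [1,1,1,1,1,1,1,1,1,1],
  "dp": [
    [0,0,7.6],
    [51.5,-76.3,7.6],
    [51.5,-76.3,7.6],
    [51.5,-76.3,7.6],
    [51.5,-76.3,7.6],
    [51.5,-76.3,7.6],
    [51.5,-76.3,7.6],
    [51.5,-76.3,7.6],
    [51.5,-76.3,7.6],
    [51.5,-76.3,7.6]
  ],
  "yaw": [0,16,16,16,16,16,16,16,16,16]
}}

```text
clock: 1.3
position: [436.7, 222.3, 467.7]
ee_rot: [1.0, -0.01, 0.0, 0.0]
contact_force: [0.4, 0.7, -0.1]
gripper_width: -0.0
```

Emit:
{"fn": "apply_moves", "kwargs": {
  "fingers": [1,1,1,1,1,1,1,1,1,1],
  "dp": [
    [26.8,-38.8,1.2],
    [26.8,-38.8,1.2],
    [26.8,-38.8,1.2],
    [26.8,-38.8,1.2],
    [26.8,-38.8,1.2],
    [26.8,-38.8,1.2],
    [26.8,-38.8,1.2],
    [26.8,-38.8,1.2],
    [26.8,-38.8,1.2],
    [26.8,-38.8,1.2]
  ],
  "yaw": [0,0,0,0,0,0,0,0,0,0]
}}

```text
clock: 2.3
position: [706.2, -169.4, 478.0]
ee_rot: [1.0, -0.012, -0.0, 0.0]
contact_force: [-0.2, 0.8, -0.4]
gripper_width: 0.0
```

Run:
```python
from h import *
from bench import *
print(read_state()["position"],read_state()["contact_force"])
t=get_image("top")["color"];s=get_image("scene")["color"]
cv2.imwrite("pics/c3.png",np.hstack([crop(t,225,110,120,120,3),crop(s,140,130,130,120,3)]))
```

```text
[ 706.18686481 -169.36589256  477.9872686 ] [-0.22441795  0.84370668 -0.4158603 ]
```

View pics/c3.png

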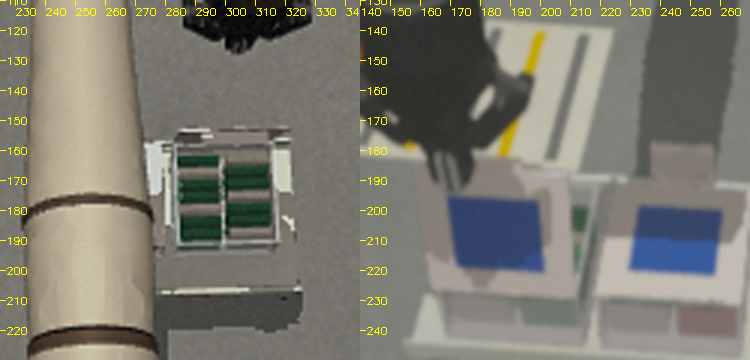

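Picture: the fingers (scene 168,165) are behind the upright lid, centred on it. Descend and start sweeping.

Emit:
{"fn": "apply_moves", "kwargs": {
  "fingers": [1,1,1,1,1,1,1,1,1,1],
  "dp": [
    [0,0,-4.5],
    [0,0,-8.5],
    [0,0,-8.5],
    [-1.5,0,-8.5],
    [-3,0,-8.5],
    [-4.5,0,-8.7],
    [-6,0,-9],
    [-8,0,-9.5],
    [-9,0,-10],
    [-9,0,-10]
  ],
  "yaw": [0,0,0,0,0,0,0,0,0,0]
}}

```text
clock: 3.4
position: [615.4, -168.5, 380.0]
ee_rot: [1.0, -0.012, 0.001, 0.0]
contact_force: [0.3, -0.1, -0.3]
gripper_width: 0.0
```

Emit:
{"fn": "apply_moves", "kwargs": {
  "fingers": [1,1,1,1,1,1,1,1,1,1],
  "dp": [
    [-1,0,-1.2],
    [-1.8,0,-2.2],
    [-2.5,0,-3.2],
    [-3.1,0,-4.2],
    [-3.6,0,-5.2],
    [-3.8,0,-6],
    [-4,0,-6.7],
    [-4.2,0,-7.2],
    [-4.2,0,-7.4],
    [-4.2,0,-7.4]
  ],
  "yaw": [0,0,0,0,0,0,0,0,0,0]
}}

```text
clock: 4.4
position: [573.3, -168.5, 305.6]
ee_rot: [1.0, -0.012, 0.0, 0.0]
contact_force: [-0.2, -0.8, 0.1]
gripper_width: -0.0
```

Run:
```python
from h import *
from bench import *
print(read_state()["position"],read_state()["contact_force"])
t=get_image("top")["color"];s=get_image("scene")["color"]
cv2.imwrite("pics/c4.png",np.hstack([crop(t,225,110,120,120,3),crop(s,140,130,130,120,3)]))
```

```text
[ 573.32695715 -168.52077007  305.57424404] [-0.1683288  -0.84869926  0.10533774]
```

View pics/c4.png

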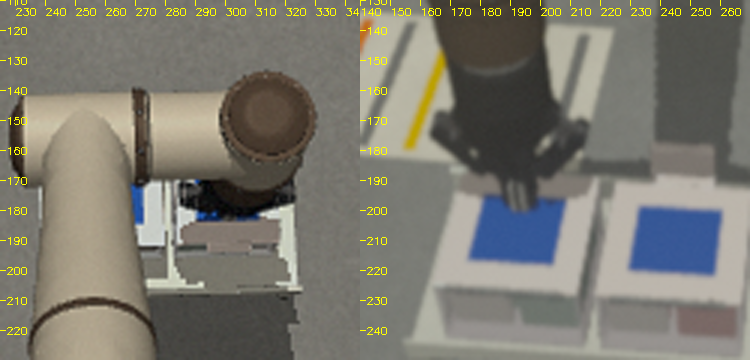

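The lid is almost shut, with the fingers near its front edge (scene 190,195). Now press down in small steps.

Emit:
{"fn": "apply_moves", "kwargs": {
  "fingers": [1,1,1,1],
  "dp": [
    [-0.5,0,-0.2],
    [-0.5,0,-0.4],
    [-0.5,0,-0.5],
    [-0.5,0,-0.5]
  ],
  "yaw": [0,0,0,0]
}}

```text
clock: 4.9
position: [568.1, -168.5, 302.5]
ee_rot: [1.0, -0.011, 0.0, 0.001]
contact_force: [-3.4, 1.0, 6.6]
gripper_width: 0.1
```

Emit:
{"fn": "apply_moves", "kwargs": {
  "fingers": [1,1,1,1,1],
  "dp": [
    [0,0,-0.3],
    [0,0,-0.5],
    [0,0,-0.6],
    [0,0,-0.6],
    [0,0,-0.6]
  ],
  "yaw": [0,0,0,0,0]
}}

```text
clock: 5.4
position: [567.8, -168.3, 302.1]
ee_rot: [1.0, -0.01, 0.001, 0.002]
contact_force: [-9.6, 5.3, 24.6]
gripper_width: -0.1
```

Contact is solid at tip z≈129 mm (= lid top when shut) with 25 N. Lift and head to the holder.

Emit:
{"fn": "apply_moves", "kwargs": {
  "fingers": [0.5,0,0,0,0,0,0,0,0,0],
  "dp": [
    [0,0,3],
    [0,0,8],
    [0,5,10],
    [-6,25,10],
    [-10.7,40,10],
    [-10.7,40,10],
    [-10.7,40,10],
    [-10.7,40,10],
    [-10.7,40,10],
    [-10.7,40,10]
  ],
  "yaw": [0,0,0,8,16,20,20,20,20,20]
}}

```text
clock: 6.4
position: [465.3, 214.8, 402.2]
ee_rot: [0.987, 0.163, 0.002, 0.001]
contact_force: [0.8, -0.1, -0.0]
gripper_width: 85.1
```

Run:
```python
from h import *
from bench import *
s0=read_state();print(s0["position"],s0["ee_rot"],s0["gripper_width"])
for uv in((265,313),(283,382)):print(onz("top",np.array(uv)/1.5625,50))
for n,uv in (("scene",(585,345)),("scene",(556,278))):print(onz(n,np.array(uv)/1.5625,40))
t=get_image("top")["color"];s=get_image("scene")["color"]
r=[494.13,-101.55,-.014];h=[460.9,312.2,.356]
print("holder tcp target now; orange dirs above")
cv2.imwrite("pics/c5.png",np.vstack([np.hstack([crop(t,140,190,80,60,5),crop(s,340,170,80,60,5)]),np.hstack([crop(t,230,145,100,75,4),crop(s,150,170,100,75,4)])]))
```

```text
[465.27852312 214.75465786 402.24753876] [0.98656382 0.16336141 0.00193275 0.0010667 ] 85.10600981287406
[542.42619745 289.49131731  50.        ]
[384.95639604 250.7087386   50.        ]
[546.63467394 292.63226607  40.        ]
[393.1478329 255.4056372  40.       ]
holder tcp target now; orange dirs above
```

View pics/c5.png

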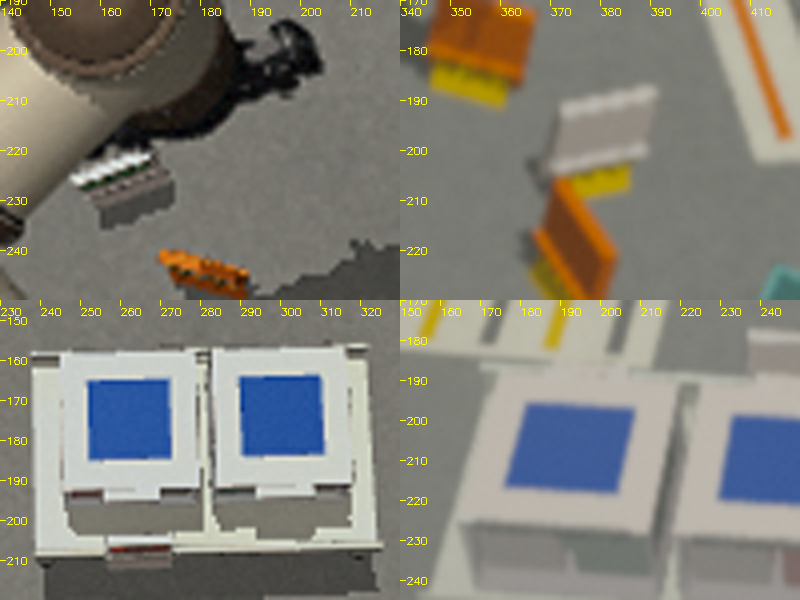

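Lid of box_a is shut flat like its neighbour (scene 185,450 vs 745,460). The white holder is untouched (top 72–155,165). Approach it.

Emit:
{"fn": "apply_moves", "kwargs": {
  "fingers": [0,0,0,0,0,0,0,0,0,0],
  "dp": [
    [-0.2,4,0],
    [-0.4,8,0],
    [-0.4,9.7,-2],
    [-0.4,9.7,-6],
    [-0.4,9.7,-10],
    [-0.4,9.7,-10],
    [-0.4,9.7,-10],
    [-0.4,9.7,-10],
    [-0.4,9.7,-10],
    [-0.4,9.7,-10]
  ],
  "yaw": [1.6,1.6,1.6,1.6,1.6,1.6,1.6,1.6,1.6,1.6]
}}

```text
clock: 7.5
position: [461.3, 314.6, 303.9]
ee_rot: [0.984, 0.18, 0.004, -0.0]
contact_force: [0.1, -0.2, 0.1]
gripper_width: 85.3
```

Run:
```python
from h import *
from bench import *
s0=read_state();print(s0["position"],s0["ee_rot"])
s=get_image("scene")["color"];t=get_image("top")["color"]
cv2.imwrite("pics/c6.png",np.hstack([crop(s,340,140,80,80,6),crop(t,130,180,60,80,5)[:480] if 0 else cv2.copyMakeBorder(crop(t,130,180,60,80,5),0,80,0,0,0)]))
```

```text
[461.28334583 314.58710734 303.91189012] [ 9.83580444e-01  1.80434806e-01  3.55434897e-03 -3.96039248e-04]
```

View pics/c6.png

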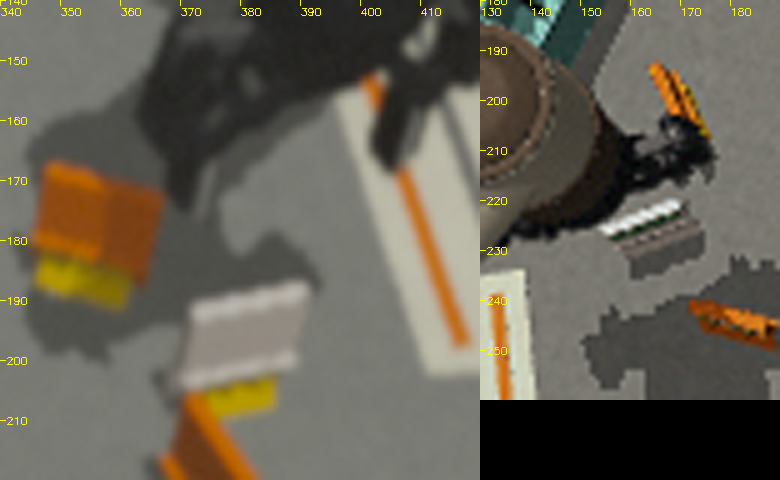

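Holder upright at scene (380,195), fingers straddle it above, and the orange one lies clear of the descent. Descend and grip.

Emit:
{"fn": "apply_moves", "kwargs": {
  "fingers": [0,0,0,0,0,1,1,1,1,1],
  "dp": [
    [0,-0.2,-4],
    [0,-0.2,-7],
    [0,-0.2,-9],
    [0,-0.2,-9.7],
    [0,-0.2,-9.7],
    [0,-0.2,-9.7],
    [0,-0.2,-9.7],
    [0,-0.2,-9.7],
    [0,-0.2,-9.7],
    [0,-0.2,-9.7]
  ],
  "yaw": [0,0,0,0,0,0,0,0,0,0]
}}

```text
clock: 8.6
position: [461.6, 313.0, 207.9]
ee_rot: [0.984, 0.181, 0.004, -0.001]
contact_force: [-0.3, -0.6, 6.7]
gripper_width: 55.2
```

Emit:
{"fn": "apply_moves", "kwargs": {
  "fingers": [1,1,1,1,1,1,1,1,1,1],
  "dp": [
    [0,0,4],
    [0,0,9],
    [0,0,14],
    [0.5,-5,16],
    [1,-10,16],
    [1.5,-15,16],
    [2,-20,16],
    [2.5,-25,16],
    [3,-29,16],
    [3,-30,16]
  ],
  "yaw": [0,0,0,-4,-8,-12,-16,-20,-21.6,-21.6]
}}

```text
clock: 9.6
position: [491.0, 9.5, 367.8]
ee_rot: [1.0, -0.009, 0.004, 0.0]
contact_force: [-0.7, 0.6, -0.9]
gripper_width: 55.0
```

Emit:
{"fn": "apply_moves", "kwargs": {
  "fingers": [1,1,1,1,1,1,1,1,1],
  "dp": [
    [0,-4,0],
    [0,-8,0],
    [0,-12,0],
    [0,-15,0],
    [0,-17,0],
    [0,-18,0],
    [0,-18,0],
    [0,-18,0],
    [0,-18,0]
  ],
  "yaw": [0,0,0,0,0,0,0,0,0]
}}

```text
clock: 10.5
position: [491.1, -169.5, 367.9]
ee_rot: [1.0, -0.009, 0.004, -0.0]
contact_force: [-0.6, 0.4, 0.1]
gripper_width: 55.0
```

Run:
```python
from h import *
from bench import *
s0=read_state();print(s0["position"],s0["ee_rot"],s0["gripper_width"],s0["contact_force"])
s=get_image("scene")["color"];t=get_image("top")["color"]
cv2.imwrite("pics/c7.png",np.hstack([crop(s,150,120,100,100,4),crop(t,230,140,100,100,4)]))
```

```text
[ 491.1259757  -169.46697345  367.88311036] [ 9.99953832e-01 -8.61924125e-03  4.24701274e-03 -7.74461365e-05] 55.017526827019786 [-0.64170723  0.43519956  0.09774117]
```

View pics/c7.png

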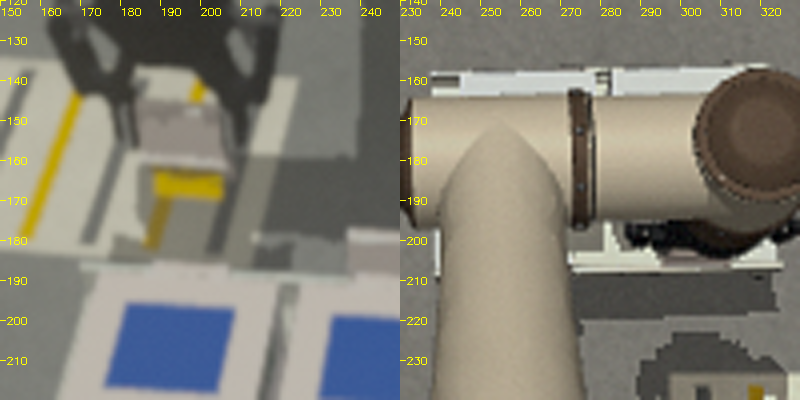

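Run:
```python
from h import *
for uv,z in(((305,206.5),85),((305,206),85),((305,207),85),((264,206),129),((264,205.2),129)):print("top",uv,z,onz("top",uv,z).round(1))
for uv in((240,177.5),(240,178)):print("scene labelb topback",onz("scene",uv,129).round(1))
r=[494.13,-101.55,-.014]
print("pred lip centre near", pose(r,(0,-65,85)),"label_b topback",pose(r,(4.5,65,129)), proj("scene",pose(r,[(4.5,37,129),(4.5,93,129)])),proj("top",pose(r,[(4.5,37,129),(4.5,93,129),(-4.5,65,129)])))
h=[491.1,-169.5,-.017]
print("held scene",proj("scene",pose(h,[(4.5,-28,230),(4.5,28,230),(4.5,-28,190),(4.5,28,190)])).round(1))
```

```text
top (305, 206.5) 85 [ 491.3 -182.    85. ]
top (305, 206) 85 [ 493.  -182.1   85. ]
top (305, 207) 85 [ 489.5 -181.8   85. ]
top (264, 206) 129 [491.7 -39.9 129. ]
top (264, 205.2) 129 [494.4 -40.  129. ]
scene labelb topback [496.4 -60.4 129. ]
scene labelb topback [498.2 -60.2 129. ]
pred lip centre near [[ 493.22002973 -166.5436301    85.        ]] label_b topback [[499.53952928 -36.61936784 129.        ]] [[238.25714517 178.19152091]
 [259.94619918 179.32922025]] [[271.26454369 203.45158403]
 [254.52267212 204.00579355]
 [262.99563192 206.37661829]]
held scene [[182.1 145.8]
 [204.9 147. ]
 [184.3 157.8]
 [206.5 159. ]]
```

Picture: the holder is held upright with its tongue facing back (scene 187,165), over the lip in front of box_a. Lower until the mouth straddles the lip, before the nose touches.

Emit:
{"fn": "apply_moves", "kwargs": {
  "fingers": [1,1,1,1,1,1,1,1],
  "dp": [
    [0.2,0.2,-3],
    [0.2,0.2,-6],
    [0.2,0.2,-7],
    [0.2,0.2,-7.4],
    [0.2,0.2,-7.8],
    [0.2,0.2,-8.1],
    [0.2,0.2,-8.1],
    [0.2,0.2,-8.1]
  ],
  "yaw": [0,0,0,0,0,0,0,0]
}}

```text
clock: 11.4
position: [493.3, -167.6, 287.6]
ee_rot: [1.0, -0.009, 0.005, 0.0]
contact_force: [-0.0, -0.1, -0.1]
gripper_width: 55.1
```

Run:
```python
from h import *
from bench import *
s0=read_state();print(s0["position"],s0["ee_rot"],s0["gripper_width"],s0["contact_force"])
s=get_image("scene")["color"];t=get_image("top")["color"]
cv2.imwrite("pics/c8.png",np.hstack([crop(s,165,150,66,60,6),crop(t,270,180,66,60,6)]))
```

```text
[ 493.33087149 -167.6198594   287.6104386 ] [ 9.99950997e-01 -8.56416006e-03  4.96558616e-03  4.84801412e-05] 55.061408830961696 [-0.01957528 -0.11641301 -0.11220569]
```

View pics/c8.png

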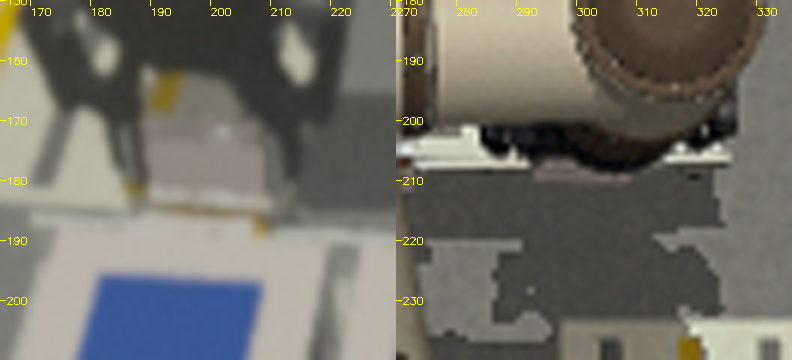

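No contact force with the feet 5 mm below the lip's top, so the legs straddle it. Push down.

Emit:
{"fn": "apply_moves", "kwargs": {
  "fingers": [1,1,1,1,1],
  "dp": [
    [0,0,-0.3],
    [0,0,-0.6],
    [0,0,-0.8],
    [0,0,-1.0],
    [0,0,-1.0]
  ],
  "yaw": [0,0,0,0,0]
}}

```text
clock: 12.0
position: [493.9, -167.9, 279.2]
ee_rot: [1.0, -0.007, 0.006, 0.001]
contact_force: [-1.2, -0.6, 8.9]
gripper_width: 54.8
```

Emit:
{"fn": "apply_moves", "kwargs": {
  "fingers": [1,1,1,1,1],
  "dp": [
    [0,0,-0.3],
    [0,0,-0.5],
    [0,0,-0.7],
    [0,0,-0.8],
    [0,0,-0.8]
  ],
  "yaw": [0,0,0,0,0]
}}

```text
clock: 12.5
position: [493.5, -168.1, 270.7]
ee_rot: [1.0, -0.007, 0.005, 0.001]
contact_force: [-1.9, -2.6, 2.2]
gripper_width: 54.7
```

Emit:
{"fn": "apply_moves", "kwargs": {
  "fingers": [1,1,1,1,1],
  "dp": [
    [0,0,-0.2],
    [0,0,-0.4],
    [0,0,-0.5],
    [0,0,-0.6],
    [0,0,-0.6]
  ],
  "yaw": [0,0,0,0,0]
}}

```text
clock: 13.0
position: [493.6, -167.9, 266.9]
ee_rot: [1.0, -0.007, 0.005, 0.001]
contact_force: [-6.8, 2.2, 17.7]
gripper_width: 54.9
```

Snapped through and home: TCP z 266.9 = home height exactly, pressing 17.7 N. Check against label_b and steadiness.

Emit:
{"fn": "apply_moves", "kwargs": {
  "fingers": [1,1,1],
  "dp": [
    [0,0,-0.22],
    [0,0,-0.22],
    [0,0,-0.22]
  ],
  "yaw": [0,0,0]
}}

```text
clock: 13.3
position: [493.6, -167.8, 266.8]
ee_rot: [1.0, -0.007, 0.005, 0.002]
contact_force: [-7.1, 0.9, 16.9]
gripper_width: 54.6
```

Run:
```python
from h import *
from bench import *
s0=read_state();print(s0["position"],s0["ee_rot"],s0["gripper_width"],s0["contact_force"],s0["wrist_torque"])
s=get_image("scene")["color"];t=get_image("top")["color"]
cv2.imwrite("pics/c9.png",np.vstack([crop(s,165,150,110,50,7),cv2.copyMakeBorder(crop(t,240,185,96,30,8),0,0,0,2,0)]))
```

```text
[ 493.55578148 -167.82812452  266.84617713] [ 0.99996383 -0.00658858  0.00511908  0.00164906] 54.592165869133225 [-7.12539378  0.94782616 16.90605203] [0.4738946  1.99361747 0.11742946]
```

View pics/c9.png

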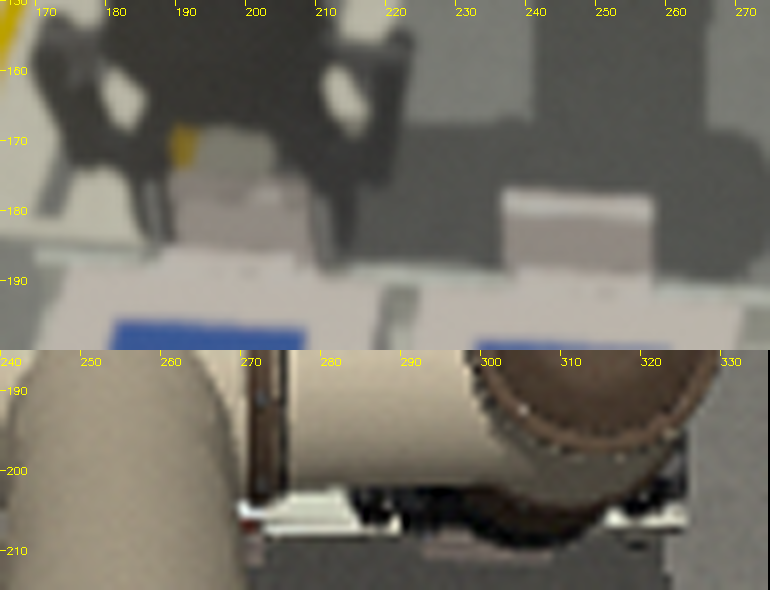

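The holder's top edge lines up with label_b's along the lip (scene 205,175 vs 247,178; spacing about 48 px ≈ 126–130 mm). It is upright and held at a steady 17 N. Handing in.

Run:
```python
from bench import *
print(job_done());s=read_state();print(s["clock"],s["position"],s["contact_force"],s["gripper_width"])
```

```text
the job is handed in; nothing more can be done
None
the job is handed in; nothing more can be done
```

I shut box_a's lid and pushed the white label holder onto the lip in front of that box. I then handed the job in at about 13.4 s of the allowed 62 s, with the gripper still holding the holder and pressing it down. `job_done()` gives no verdict, so these are my own last checks:

- **Lid:** the fingers met a hard stop at tip height 129 mm, the height of a shut lid, under 25 N. The pictures afterwards showed it flat, like the other box's lid.
- **Holder home:** resistance peaked at about 9 N as the tongue met the lip edge, then dropped to 2 N once it was past. The gripper then stopped at 266.9 mm, which is the height I had worked out for fully home.
- **Pressing:** the last reading was about 17 N down, with a steady 7 N sideways pull along x. The lid press showed the same sideways ratio, so I put it down to the arm giving under load.
- **Position:** compared with the other box's label in the image, the holder sits within about 2 mm front to back and 4 mm along the lip. It is upright with its card facing out.
- **Other things:** the other box's label looked unmoved in the last picture. The path kept clear of the cup, soap bottle and caddy, but I did not measure them again at the end.

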